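Mount the inspection camera on its dovetail rail

ROBOT

A 7-joint arm with a two-finger parallel gripper is mounted at the origin on a cart in front of the work surface, level with it; the furniture and walls round the work are solid. World frame = base frame: x ahead of the robot, y to its left, z up, the work surface at z = 0. Lengths are in m, angles in degrees, forces in N, time in s.
With the tool pointing down it reaches from about 0.4 to 0.85 m from the base axis. Payload 6.9 kg.
Tool frame: the origin (TCP) lies at the very end of the fingers, on their centre line; the grasp point (between the pads) lies 19 mm behind it (arm.tcp_to_grasp is the z of the grasp point in the tool frame, in m); z points along the fingers, y is the line along which they close (so a half turn about z gives the same grasp; the last joint's range is limited). The gripper opens to 85 mm and grips with 20 to 120 N. Pads are 22 mm wide; open, the fingers measure 114 mm over their backs; the gripper's body (76 mm by 85 mm) begins 54 mm behind the grasp point. The pads swing forward as they close: fully open they stand 13 mm farther back than shut.
Start: joints at [75.029, 29.078, -13.613, 85.955, 7.202, 65.827, -8.869], TCP at [0.224, -0.583, 0.206] pointing down, gripper open.
Joint ranges: [-176.47, 176.47], [-13.61, 117.27], [-81.72, 77.17], [0.22, 143.17], [-87.28, 267.28], [10, 112.55], [-165.47, 165.47]. Speed limits (degrees/s): [136.94, 136.94, 180, 180, 180, 180, 180].

INTERFACE

Orientations are given as a 3x3 rotation matrix whose columns are the frame's x, y, z axes.
In Python, from bench import monitor, optics, arm gives the robot as it stands.
- The arm moves only by the shell command python3 -m handwheel 'ROWS' [OPENING] [FORCE]. ROWS is text: rows parted by semicolons, each of 6 numbers parted by spaces: the shift along the tool's x, y, z in cm, then the turn, a rotation vector about the tool's x, y, z in rad. In form: tx ty tz wx wy wz; .... A call has 1 to 10 rows; each row shifts and turns the commanded pose from where the row before left it, along the tool's axes as they then stand; what a row does not reach is not made up. A row lasts 1/10 s, in which the tool goes at most 50 mm and 8.59 degrees, less where a joint would pass 70% of its speed; a pose out of reach is approached as far as the arm can. A call is refused whole if a number of a shift passes 5 or a number of a turn 0.15, either way. A call with a gripper value outside its range is refused whole. OPENING is the opening, from 0 (shut) to 1 (fully open), set as the call begins (- or left out, the last holds). The fingers move at their own pace and stop on an object; FORCE is the grip in N (left out, the last holds). Time passes only in rows, so rows that do not move let the fingers close. It gives the time, the measured TCP pose, the force, the opening and the grip force at its end, in the units of the state.
- monitor.get_obs(): the state, without advancing time (a new reading comes with each control period).
- optics.camera(name): name is "scene" or "top"; returns the picture (420x560x3 uint8, red, green, blue); there is no depth.
- optics.calibration(name): a dict with "fx", "fy", "cx", "cy" (pixels), "k1" (the pictures are not rectified: a ray, as slopes to the right and down, at radius r is drawn at 1 + k1 r^2 times it, then the intrinsics apply), "pose" (4x4, takes a point from camera to world coordinates). Camera axes: x right, y up, looking along -z (the intrinsics and any distortion apply to the point x, -y, -z); pixel columns grow to the right and rows downward; lengths in m; the calibration is good to about 2 mm. A picture is of the moment at which its call begins. calibration takes no time and is no camera call.
- arm.close_job(): hands the job in; it is judged then, once.
The state is a dict: "t": time; "joints": joint angles; "qd": joint speeds; "tau": joint torques, N m; "tool_pos": TCP position; "orientation": TCP orientation; "wrist_force": force on the tool from outside, world axes, zero at the start; "torque": the same for the moment, N m; "grip_width": finger opening in m; "grip_force": force on a finger pad.
Only numpy, scipy, OpenCV 4.12 (cv2) and the standard library are available. Lean on these libraries where they do the work, as an engineer would, in place of code of your own. Each camera call takes 0.05 s, during which the arm holds its last target. There are 200 camera calls.

TASK

Mount the little inspection camera on the dovetail rail: thread its carriage onto the rail from the open (tapered) end, lens side away from you, slide it along until it rests against the stop, without pushing the stop out of its setting, and then tighten the slanted clamp knob on the carriage's side clockwise until it is firm. Leave the other things on the bench where they are.

Things in the scene. Friction and masses are not known exactly. Their poses are not given: they have to be found in the camera images.
- carriage: Bare-metal carriage, 62 mm wide (x), 60 mm long (y), about 0.3 kg with camera (varies); origin: middle, at the foot of its jaws, on which it stands upright on the bench. y: along its slot, +x: lens, -x: clamp knob. Deck 12 mm thick, underside 12.5 mm up. Jaws with 30-degree undercut faces clasp the rail with play of 1.5 mm to each side and 2.6 mm upward (clamp open)
- camera_mid (a point): Point in the middle of the black camera block on the carriage; grasp here. Block 26 mm (x) by 34 mm (y), 48 mm high; the lens sticks out 19 mm at +x. The point is over the carriage's middle, 50 mm above the foot of the jaws, 25.5 mm above the deck and 22.5 mm below the camera's top. Axes as the carriage
- carriage_nose (a point): Middle of the carriage's leading end face (the -y end of the deck, 30 mm from the carriage's middle, 18.5 mm above the foot of the jaws); the face that comes to rest on the stop. Axes as the carriage
- rail: Fixed rail: dark base 84 x 176 x 10 mm with a bare-metal dovetail along y. Origin: middle of the base's underside. Dovetail 150 mm long (y -75 to 75), top 36 mm up and 33.6 mm wide, neck 22 mm wide, 24 mm up. Open end at +y, its last 18 mm narrow by 3 mm a side as a lead-in. The carriage goes on towards -y, axes parallel to the rail's; seated, its origin is 23.5 mm above the bench
- rail_mouth (a point): Middle of the dovetail's top edge at its open end: 75 mm along +y from the rail's origin and 36 mm up. Axes as the rail
- stop_face (a point): Middle of the stop's face towards the open end, at the height of carriage_nose when seated. The stop is a dark block 56 x 16 x 24 mm over the rail, with its top flush with the carriage's deck. Its place along the rail varies by 24 mm from start to start. It is held by friction only and begins to slip at about 30 N. Axes as the rail
- knob_grip (a point): Centre of the clamp knob's bar grip: black bar 32 mm long (point's x axis), 10 mm thick (y), 19 mm high (z), on a round foot 22 mm across. z: the knob's axis, outward; it leans 35 degrees from vertical towards the carriage's -x side. The point turns with the knob. With the clamp open the bar's length is turned about 0.6 rad counter-clockwise (seen from outside) from the direction square to the rail
- knob (a joint): Clamp knob, rad, grows as it is turned clockwise (seen from outside, that is about -z of knob_grip). Starts at 0 to 0.2 (open), can turn to 1.7. It takes 0.1 N m to turn; each rad drives the pad 3.5 mm. On the rail the pad bites at about 1.0 rad; then the torque rises (0.16 N m at 1.15 rad, 0.28 at 1.33: firm). Let go, it springs back to about 1.2 and stays clamped
- clamp_pad: Brass clamp pad in the jaw on the knob's side, 24 mm long, driven sideways by the knob against the dovetail; mostly hidden. Origin at the foot of the jaws, middle of the carriage, when open
- solder_reel: Bystander: grey reel of solder, 53 mm across, 24 mm high; origin under its centre
- side_cutters: Bystander: red-handled side cutters, 48 x 140 x 13 mm, length along y; origin under their centre
- tip_tin: Bystander: small round tin, 31 mm across, 14 mm high; origin under its centre
- heat_sink: Bystander: finned heat sink, 30 x 35 x 18 mm; origin under its centre
- driver_b: Bystander: precision screwdriver, 161 mm long (y), 11 mm thick; origin under its centre
- fuse_pack: Bystander: card box of fuses, 30 x 50 x 16 mm; origin under its centre

How it is judged (in metres and radians):
On the way, in this order (a step that is already met when the one before it is completed fails the run):
1. the carriage is threaded on the dovetail, at least 15 mm past the open end (y of carriage_nose in the frame of rail_mouth between -0.14 and -0.015 m and x of carriage_nose in the frame of rail_mouth between -0.004 and 0.004 m and z of carriage_nose in the frame of rail_mouth below 0.011 m and angle between the y axis of carriage_nose and the y axis of rail, either way round below 0.12 rad), for 0.1 s.
2. the carriage has been slid home: its end face within 1.5 mm of the stop (y of carriage_nose in the frame of stop_face below 0.0015 m and z of carriage_nose in the frame of rail_mouth below 0.01 m), for 0.1 s.
3. the clamp is tightened: the pad presses on the rail with more than 8 N (value of joint knob above 1 rad and contact force between clamp_pad and rail above 8 N), for 0.2 s.
At the end, for the whole second after the job is handed in: The carriage rides on the dovetail (within 4 mm sideways, deck on the rail's top, parallel within 0.1 rad) with its end face within 2 mm of the stop, the clamp knob is turned past 1 rad with the pad pressing on the rail with more than 8 N, and everything is at rest (all of step 3 and y of carriage_nose in the frame of stop_face between -0.003 and 0.002 m and z of carriage_nose in the frame of rail_mouth below 0.009 m and x of carriage_nose in the frame of rail_mouth between -0.004 and 0.004 m and angle between the y axis of carriage_nose and the y axis of rail, either way round below 0.1 rad and angular speed of clamp_pad below 0.1 rad/s and linear speed of clamp_pad below 0.01 m/s); the robot touches nothing.
It fails at once if the stop is pushed more than 3 mm out of its setting (distance of stop_face from where it was at the start of the episode above 0.003 m).
It fails at once if a bystander is shifted by more than 20 mm (distance of any of solder_reel, side_cutters, tip_tin, heat_sink, driver_b, fuse_pack from where it was at the start of the episode above 0.02 m).
It also fails if it takes over 64 s, if anything falls off the work surface, if the arm or the gripper's body presses on something with over 40 N, if the wrist force passes 120 N, or if a joint passes its speed limit or range.

## Working session

There is one attempt and no reset: what is moved stays moved. The work goes in short steps, Python scripts to look and compute and a shell command to move; the robot and the scene stay as the last step left them, time stands still between calls to the robot, and variables do not carry over. Pictures are saved under pics/ and viewed, at most 10 in all, crops included, and the job is handed in when it is done.

```bash
ls; mkdir -p pics; python3 - <<'E'
from bench import monitor, optics, arm
import cv2
for n in("scene","top"):
    cv2.imwrite(f"pics/{n}0.png",optics.camera(n)[...,::-1]); print(optics.calibration(n))
print(monitor.get_obs(),arm.tcp_to_grasp)
E
```

```text
pics
{'fx': 470.85381926308236, 'fy': 470.85381926308236, 'cx': 277.80655121998785, 'cy': 207.86691933851634, 'k1': 0.03179389991733293, 'pose': array([[ 0.7482995 ,  0.4921633 , -0.44477314,  0.02996395],
       [-0.66304304,  0.53415698, -0.52445234, -0.16875691],
       [-0.02053751,  0.68735116,  0.72603484,  0.83265462],
       [ 0.        ,  0.        ,  0.        ,  1.        ]])}
{'fx': 409.23269575787026, 'fy': 409.23269575787026, 'cx': 279.2165756340022, 'cy': 212.99602069496814, 'k1': -0.12553338907560177, 'pose': array([[ 0.01138721,  0.99879191, -0.04780229,  0.44929954],
       [-0.99983978,  0.0120334 ,  0.013252  ,  0.40858775],
       [ 0.01381122,  0.04764372,  0.99876891,  0.99633688],
       [ 0.        ,  0.        ,  0.        ,  1.        ]])}
{'t': 0.1, 'joints': array([ 75.02968298,  29.12129998, -13.61010456,  86.00445876,
         7.20298265,  65.82856238,  -8.86928906]), 'qd': array([ 0.09097344, -0.14511345, -0.03643299, -0.10740426, -0.01088761,
       -0.00097982, -0.06602694]), 'tau': array([-5.62864443e-03, -6.21828675e+01, -2.19501726e+00, -2.50201231e+01,
        1.24784964e-02,  7.83679134e-03, -1.79561744e-05]), 'tool_pos': array([ 0.22387737, -0.58297541,  0.20540183]), 'orientation': array([[ 9.33475114e-01,  3.58641610e-01, -6.38341180e-04],
       [ 3.58642175e-01, -9.33473849e-01,  1.53749647e-03],
       [-4.44645914e-05, -1.66415076e-03, -9.99998614e-01]]), 'wrist_force': array([0.4005582 , 0.40455147, 1.03367912]), 'torque': array([-0.037682  ,  0.03222015,  0.01809755]), 'grip_force': 0.0, 'grip_width': 0.08528671498207768} -0.0187
```

View pics/scene0.png

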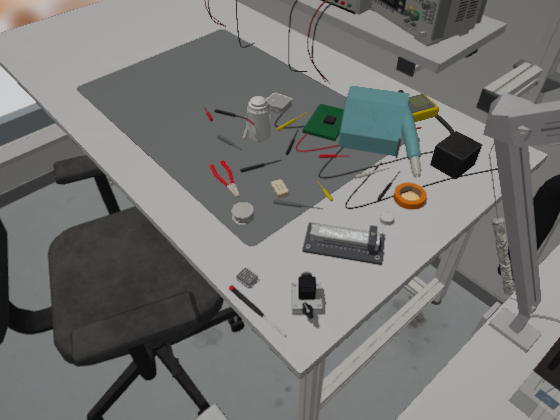

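View pics/top0.png

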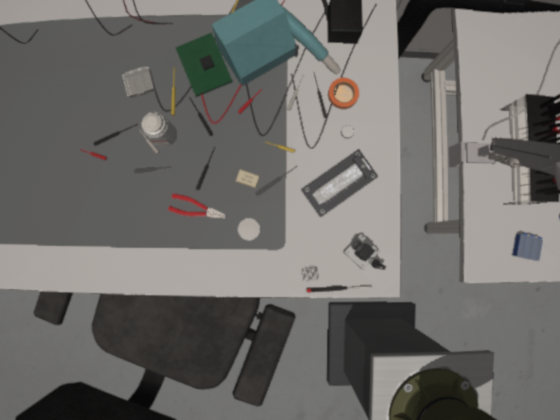

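The scene view shows the rail at about (345,243) with its stop at the right end (373,240), and the carriage at (307,295) with its knob towards the viewer. In the top view the rail is at (340,183) and the carriage at (364,250), with its knob at (380,265). I'll crop in closer.

```bash
python3 - <<'E'
import cv2,numpy as np
a=cv2.imread("pics/scene0.png")[205:325,265:395]; b=cv2.imread("pics/top0.png")[140:300,295:405]
a=cv2.resize(a,None,fx=5,fy=5,interpolation=cv2.INTER_CUBIC)[:600]; b=cv2.resize(b,None,fx=3.75,fy=3.75,interpolation=cv2.INTER_CUBIC)[:600]
cv2.imwrite("pics/ca.png",a); cv2.imwrite("pics/cb.png",b); print(a.shape,b.shape)
E
```

```text
(600, 650, 3) (600, 412, 3)
```

View pics/ca.png

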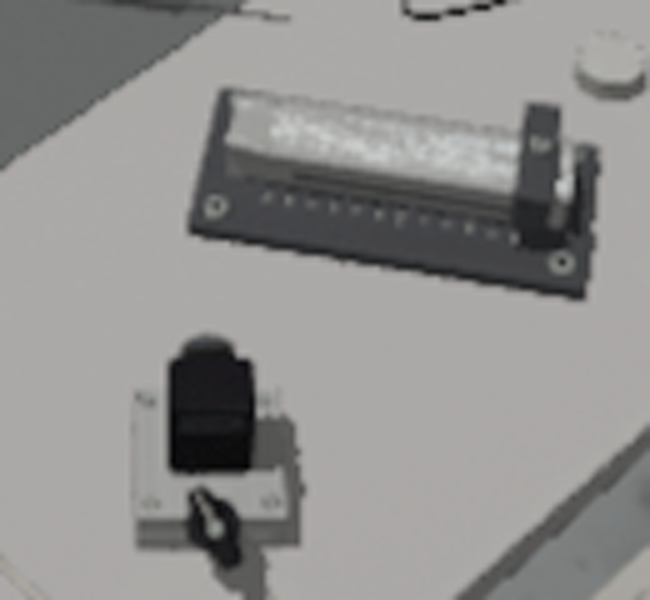

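View pics/cb.png

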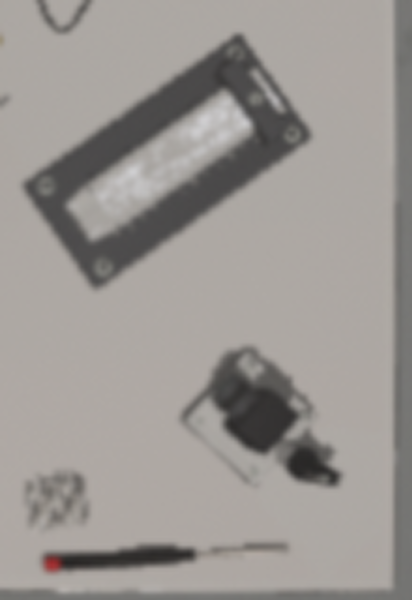

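The crops show the rail base corners clearly: top crop (24,186), (240,36), (310,135), (97,287). They also show the carriage deck corners: top crop (183,415), (255,487), (312,412), (248,350), and scene crop (135,392), (138,520), (288,518), (282,395).

```bash
cat > h.py <<'E'
import numpy as np, cv2
from bench import monitor, optics, arm
def rays(n,uv):
    c=optics.calibration(n); uv=np.atleast_2d(np.array(uv,float))
    d=(uv-[c['cx'],c['cy']])/[c['fx'],c['fy']]; s=d.copy()
    for _ in range(20): s=d/(1+c['k1']*(s**2).sum(1,keepdims=True))
    P=c['pose']; return P[:3,3],np.c_[s[:,0],-s[:,1],-np.ones(len(s))]@P[:3,:3].T
def plane(n,uv,z):
    o,d=rays(n,uv); return o+d*((z-o[2])/d[:,2])[:,None]
def project(n,p):
    c=optics.calibration(n);P=c['pose'];q=(np.atleast_2d(p)-P[:3,3])@P[:3,:3]
    s=np.c_[q[:,0],-q[:,1]]/-q[:,2:];s=s*(1+c['k1']*(s**2).sum(1,keepdims=True));return s*[c['fx'],c['fy']]+[c['cx'],c['cy']]
E
python3 - <<'E'
from h import *
np.set_printoptions(precision=4,suppress=True)
A=lambda l:(np.array(l)+.5)/5-.5+[265,205]
B=lambda l:(np.array(l)+.5)/3.75-.5+[295,140]
rt=plane("top",B([(24,186),(240,36),(310,135),(97,287)]),.010)
rs=plane("scene",A([(222,90),(598,150),(585,297),(190,235)]),.010)
for r in(rt,rs):
    print(r[:,:2].tolist(),'mid',r.mean(0),'sides',np.linalg.norm(r-np.roll(r,-1,0),axis=1))
    # order: openN, stopN, stopS, openS ; axis +y = open-stop
    y=(r[0]+r[3]-r[1]-r[2]);print('rail y ang',np.degrees(np.arctan2(y[1],y[0])))
dt=plane("top",B([(183,415),(248,350),(312,412),(255,487)]),.0245)
ds=plane("scene",A([(135,392),(282,395),(288,518),(138,520)]),.0245)
for r in(dt,ds): print(r[:,:2].tolist(),'mid',r.mean(0),'sides',np.linalg.norm(r-np.roll(r,-1,0),axis=1))
for n,f in(("top",B),("scene",A)): pass
g={"top":cv2.imread("pics/top0.png"),"scene":cv2.imread("pics/scene0.png")}
for n,im in g.items():
    m=(im.max(2)<105).astype(np.uint8)
    seed=project(n,[rt.mean(0)])[0]
    cs,_=cv2.findContours(m,cv2.RETR_EXTERNAL,cv2.CHAIN_APPROX_NONE)
    cs=[c for c in cs if cv2.contourArea(c)>300 and cv2.pointPolygonTest(c,tuple(map(float,seed)),True)>-15]
    for c in cs:
        w=plane(n,c[:,0],.010)[:,:2]*1000; print(n,cv2.minAreaRect(w.astype(np.float32)),cv2.contourArea(c))
    # camera block
    hsv=(im.max(2)<45).astype(np.uint8)
    seed=project(n,[dt.mean(0)+[0,0,.03]])[0]; print('seed',seed)
E
```

```text
[[0.554796254132761, 0.34328154983303116], [0.6557200438033423, 0.2021197092975701], [0.5911386679728554, 0.1559816443542062], [0.4900325914056724, 0.29555553309926996]] mid [0.5729 0.2492 0.01  ] sides [0.1735 0.0794 0.1723 0.0804]
rail y ang 125.74046274162166
[[0.5560741079061653, 0.34074610500200486], [0.6559908910709584, 0.1996021495389415], [0.5878041122510411, 0.15027582171325587], [0.4860144625889504, 0.2888443569394052]] mid [0.5715 0.2449 0.01  ] sides [0.1729 0.0842 0.1719 0.0872]
rail y ang 125.79614901268621
[[0.40868606354562875, 0.24168322321579752], [0.45035153769026226, 0.20011694955997797], [0.41111327323338676, 0.15843530765860964], [0.3631833684594842, 0.1950215715024878]] mid [0.4083 0.1988 0.0245] sides [0.0589 0.0572 0.0603 0.0652]
[[0.40514136785167, 0.23703115913199846], [0.4485905705200135, 0.19550537799809314], [0.4094678541528186, 0.15334608331343352], [0.36532734407903966, 0.19216891540036152]] mid [0.4071 0.1945 0.0245] sides [0.0601 0.0575 0.0588 0.06  ]
top ((573.09619140625, 249.9774169921875), (81.93257141113281, 173.851806640625), 35.52656936645508) 2200.0
seed [363.9659 251.1306]
scene ((579.632080078125, 250.8491973876953), (107.55630493164062, 174.82884216308594), 35.79572296142578) 1545.0
seed [306.0028 285.3842]
```

```bash
python3 -m handwheel '3.9 -2.3 0 0 0 0;3.9 -2.3 0 0 0 0;3.9 -2.3 0 0 0 0;3.9 -2.3 0 0 0 0;3.9 -2.3 0 0 0 0;3.9 -2.3 0 0 0 0;3.9 -2.3 0 0 0 0;3.9 -2.3 0 0 0 0' 1; python3 -m handwheel '1.4 -4.8 0 0 0 0;1.4 -4.8 0 0 0 0;1.4 -4.8 0 0 0 0;1.4 -4.8 0 0 0 0;1.4 -4.8 0 0 0 0;1.4 -4.8 0 0 0 0;1.4 -4.8 0 0 0 0;1.4 -4.8 0 0 0 0;1.4 -4.8 0 0 0 0;1.4 -4.8 0 0 0 0'
```

```text
t: 0.9
tool_pos: [0.45, -0.2982, 0.206]
orientation: [[0.934, 0.358, -0.0], [0.358, -0.934, 0.0], [-0.0, -0.0, -1.0]]
wrist_force: [0.6, -0.8, -0.1]
grip_width: 0.0853
grip_force: 0.0
t: 1.9
tool_pos: [0.4073, 0.2002, 0.2062]
orientation: [[0.934, 0.358, 0.0], [0.358, -0.934, -0.0], [0.0, 0.0, -1.0]]
wrist_force: [2.0, -0.4, -0.6]
grip_width: 0.0854
grip_force: 0.0
```

```bash
python3 -m handwheel '0 0 0 0 0 -0.15;0 0 0 0 0 -0.15;0 0 0 0 0 -0.15;-0.23 0.27 3 0 0 0;0 0 3 0 0 0;0 0 3 0 0 0;0 0 3 0 0 0;0 0 2.5 0 0 0;0 0 1.5 0 0 0;0 0 1.4 0 0 0'; python3 -m handwheel '0 0 0 0 0 0;0 0 0 0 0 0;0 0 0 0 0 0;0 0 0 0 0 0;0 0 0 0 0 0;0 0 0 0 0 0;0 0 0 0 0 0;0 0 0 0 0 0' 0.3 60;  python3 -c "
from h import *
for n in('scene','top'):
    im=optics.camera(n)[...,::-1]; u,v=project(n,[.408,.197,.05])[0].astype(int); cv2.imwrite(f'pics/g_{n}.png',im)
    globals()[n]=cv2.resize(im[v-50:v+50,u-65:u+65],None,fx=3,fy=3,interpolation=cv2.INTER_CUBIC)
cv2.imwrite('pics/g.png',np.hstack([scene,top]))"
```

```text
t: 2.9
tool_pos: [0.4078, 0.1948, 0.031]
orientation: [[0.684, 0.729, -0.001], [0.729, -0.684, -0.0], [-0.001, -0.001, -1.0]]
wrist_force: [0.4, -0.1, -0.3]
grip_width: 0.0856
grip_force: 0.0
t: 3.7
tool_pos: [0.4088, 0.1953, 0.0332]
orientation: [[0.685, 0.729, 0.002], [0.729, -0.685, 0.001], [0.002, 0.001, -1.0]]
wrist_force: [-1.6, 0.3, 6.2]
grip_width: 0.0328
grip_force: 59.2
```

View pics/g.png

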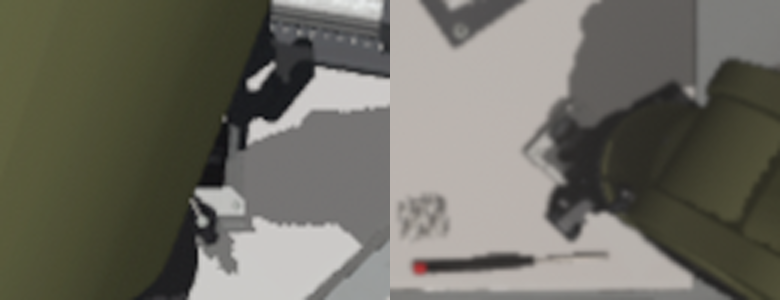

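The gripper holds the camera block across its y faces (opening 33 mm), and the lens and knob are clear. Next I lift, turn to the rail's yaw and go to the mouth.

```bash
python3 -m handwheel '0 0 -2 0 0 0;0 0 -3 0 0 0;0 0 -3 0 0 0;0 0 0 0 0 0.1;0 0 0 0 0 0.092'; python3 -m handwheel '2.7 -1.16 0 0 0 0;2.7 -1.16 0 0 0 0;2.7 -1.16 0 0 0 0;2.7 -1.16 0 0 0 0;2.7 -1.16 0 0 0 0;2.7 -1.16 0 0 0 0;0 0 0 0 0 0;0 0 0 0 0 0'
```

```text
t: 4.3
tool_pos: [0.4089, 0.1948, 0.1134]
orientation: [[0.814, 0.581, 0.002], [0.581, -0.814, 0.001], [0.002, 0.001, -1.0]]
wrist_force: [0.3, -0.3, -3.5]
grip_width: 0.0323
grip_force: 61.1
t: 5.1
tool_pos: [0.4985, 0.3461, 0.1117]
orientation: [[0.811, 0.585, -0.001], [0.585, -0.811, -0.001], [-0.001, -0.0, -1.0]]
wrist_force: [-0.1, -0.7, -3.3]
grip_width: 0.0324
grip_force: 61.0
```

```bash
python3 -m handwheel '0.2 0.02 1.5 0 0 0;0 0 1.5 0 0 0;0 0 1.4 0 0 0;0 0 0.9 0 0 0;0 0 0 0 0 0;0 0 0 0 0 0;0 0 0 0 0 0'; python3 -c "
from h import *
for n in('scene','top'):
    im=optics.camera(n)[...,::-1]; u,v=project(n,[.52,.31,.05])[0].astype(int); cv2.imwrite(f'pics/m_{n}.png',im); print(n,u,v)
    globals()[n]=cv2.resize(im[v-50:v+50,u-40:u+40],None,fx=5,fy=5,interpolation=cv2.INTER_CUBIC)
cv2.imwrite('pics/m.png',np.hstack([scene,top]))"
```

```text
t: 5.8
tool_pos: [0.5011, 0.3475, 0.0598]
orientation: [[0.811, 0.585, 0.001], [0.585, -0.811, 0.001], [0.001, -0.0, -1.0]]
wrist_force: [-0.4, -0.3, -2.1]
grip_width: 0.0322
grip_force: 60.9
scene 307 226
top 316 202
```

View pics/m.png

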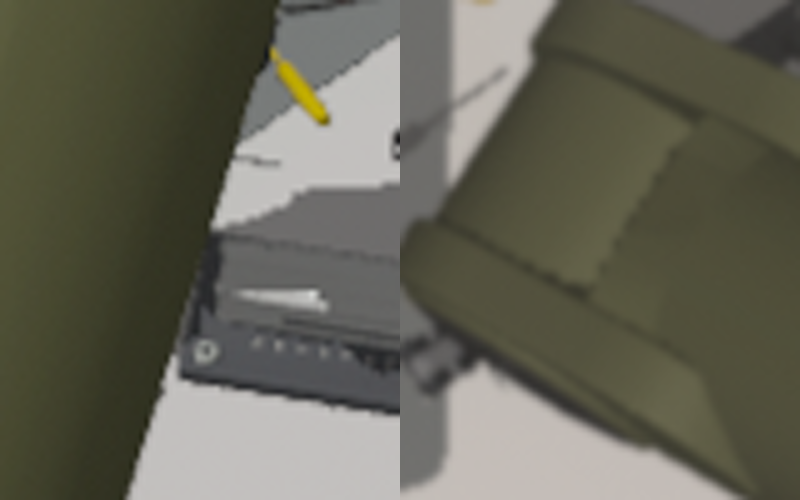

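Both views are blocked by the arm at the mouth (only the base's near corner is visible at scene crop (205,350)), so I thread by small steps and the wrist force.

```bash
python3 -m handwheel '-0.09 0 0.17 0 0 0;0 0.6 0 0 0 0;0 0.6 0 0 0 0;0 0.4 0 0 0 0;0 0 0 0 0 0'; python3 -m handwheel '0 0.3 0 0 0 0;0 0.3 0 0 0 0;0 0.2 0 0 0 0;0 0 0 0 0 0';python3 -m handwheel '0 0.2 0 0 0 0;0 0.2 0 0 0 0;0 0.2 0 0 0 0;0 0 0 0 0 0'
```

```text
t: 6.4
tool_pos: [0.5102, 0.3324, 0.0574]
orientation: [[0.812, 0.583, 0.0], [0.583, -0.812, -0.001], [-0.0, 0.001, -1.0]]
wrist_force: [-0.0, 0.7, -2.9]
grip_width: 0.0325
grip_force: 61.0
t: 6.8
tool_pos: [0.5143, 0.3268, 0.0574]
orientation: [[0.811, 0.584, 0.0], [0.584, -0.811, -0.0], [-0.0, 0.0, -1.0]]
wrist_force: [-0.2, 0.1, -2.2]
grip_width: 0.0325
grip_force: 61.0
t: 7.2
tool_pos: [0.5179, 0.3219, 0.0575]
orientation: [[0.811, 0.585, 0.0], [0.585, -0.811, -0.0], [-0.0, 0.0, -1.0]]
wrist_force: [-0.3, 0.9, -2.6]
grip_width: 0.0324
grip_force: 61.0
```

```bash
python3 -m handwheel '0 0.2 0 0 0 0;0 0.2 0 0 0 0;0 0.2 0 0 0 0;0 0 0 0 0 0';python3 -m handwheel '0 0.2 0 0 0 0;0 0.2 0 0 0 0;0 0.2 0 0 0 0;0 0 0 0 0 0';python3 -m handwheel '0 0.2 0 0 0 0;0 0.2 0 0 0 0;0 0.2 0 0 0 0;0 0 0 0 0 0'
```

```text
t: 7.6
tool_pos: [0.5215, 0.3174, 0.0575]
orientation: [[0.811, 0.585, 0.0], [0.585, -0.811, 0.0], [0.001, -0.0, -1.0]]
wrist_force: [1.7, 0.9, -2.8]
grip_width: 0.0324
grip_force: 60.9
t: 8.0
tool_pos: [0.5251, 0.3127, 0.0576]
orientation: [[0.811, 0.585, 0.001], [0.585, -0.811, 0.001], [0.001, -0.0, -1.0]]
wrist_force: [2.4, 1.0, -4.3]
grip_width: 0.0326
grip_force: 60.9
t: 8.4
tool_pos: [0.5285, 0.3078, 0.0576]
orientation: [[0.811, 0.585, 0.001], [0.585, -0.811, 0.001], [0.001, -0.0, -1.0]]
wrist_force: [2.7, 3.8, -5.2]
grip_width: 0.0327
grip_force: 60.9
```

```bash
python3 -m handwheel '0.07 0 0.04 0 0 0;0 0 0 0 0 0';python3 -m handwheel '0 0.2 0 0 0 0;0 0.2 0 0 0 0;0 0.2 0 0 0 0;0 0 0 0 0 0';python3 -m handwheel '0 0.2 0 0 0 0;0 0.2 0 0 0 0;0 0.2 0 0 0 0;0 0 0 0 0 0'
```

```text
t: 8.6
tool_pos: [0.5288, 0.3075, 0.057]
orientation: [[0.811, 0.585, -0.0], [0.585, -0.811, -0.001], [-0.001, 0.001, -1.0]]
wrist_force: [1.6, 2.4, -3.0]
grip_width: 0.0327
grip_force: 61.0
t: 9.0
tool_pos: [0.5324, 0.3027, 0.057]
orientation: [[0.811, 0.585, -0.0], [0.585, -0.811, -0.0], [-0.0, 0.0, -1.0]]
wrist_force: [0.9, 1.7, -4.1]
grip_width: 0.0323
grip_force: 60.9
t: 9.4
tool_pos: [0.536, 0.298, 0.0571]
orientation: [[0.811, 0.584, 0.0], [0.584, -0.811, -0.0], [0.0, 0.0, -1.0]]
wrist_force: [1.2, 2.2, -4.8]
grip_width: 0.0322
grip_force: 60.9
```

```bash
python3 - <<'E'
from h import *
np.set_printoptions(precision=4,suppress=True)
# stop: top face z=.048 (deck top seated); project guess corners in top0/scene0 crops
A=lambda l:(np.array(l)+.5)/5-.5+[265,205]
B=lambda l:(np.array(l)+.5)/3.75-.5+[295,140]
u=np.array([-.584,.811]);v=np.array([.811,.584])
for n,f,R,pts in (("scene",A,np.array([.5715,.2449]),[(525,103),(560,104),(555,170),(517,168)]),("top",B,np.array([.5729,.2492]),[(218,70),(262,145)])):
    w=plane(n,f(pts),.048)[:,:2]-R; print(n,np.c_[w@v,w@u])
E
```

```text
scene [[ 0.0294 -0.0499]
 [ 0.0319 -0.065 ]
 [-0.0063 -0.0658]
 [-0.0085 -0.0499]]
top [[ 0.0283 -0.0512]
 [-0.0261 -0.0463]]
```

```bash
python3 -m handwheel '0.03 0.3 0.02 0 0 0;0 0.4 0 0 0 0;0 0.4 0 0 0 0;0 0.4 0 0 0 0;0 0.4 0 0 0 0;0 0.4 0 0 0 0;0 0.3 0 0 0 0;0 0 0 0 0 0';python3 -m handwheel '0 0.4 0 0 0 0;0 0.4 0 0 0 0;0 0.4 0 0 0 0;0 0.4 0 0 0 0;0 0.4 0 0 0 0;0 0.4 0 0 0 0;0 0.2 0 0 0 0;0 0 0 0 0 0'
```

```text
t: 10.2
tool_pos: [0.5518, 0.2772, 0.057]
orientation: [[0.811, 0.584, 0.001], [0.584, -0.811, 0.0], [0.001, 0.0, -1.0]]
wrist_force: [1.7, 2.9, -4.5]
grip_width: 0.0325
grip_force: 61.0
t: 11.0
tool_pos: [0.5667, 0.2568, 0.057]
orientation: [[0.811, 0.585, 0.001], [0.585, -0.811, 0.001], [0.001, -0.0, -1.0]]
wrist_force: [2.1, 3.9, -3.5]
grip_width: 0.0323
grip_force: 60.9
```

```bash
python3 -m handwheel '0.03 0.4 0 0 0 0;0 0.4 0 0 0 0;0 0.4 0 0 0 0;0 0.4 0 0 0 0;0 0.3 0 0 0 0;0 0.2 0 0 0 0;0 0 0 0 0 0';for i in 1 2; do python3 -m handwheel '0 0.1 0 0 0 0;0 0.1 0 0 0 0;0 0 0 0 0 0'; done
```

```text
t: 11.7
tool_pos: [0.579, 0.2398, 0.057]
orientation: [[0.811, 0.585, 0.0], [0.585, -0.811, 0.0], [0.0, -0.0, -1.0]]
wrist_force: [0.6, 4.0, -2.5]
grip_width: 0.0327
grip_force: 61.0
t: 12.0
tool_pos: [0.5799, 0.2385, 0.057]
orientation: [[0.811, 0.585, 0.0], [0.585, -0.811, 0.001], [0.0, -0.001, -1.0]]
wrist_force: [1.2, 5.8, -3.7]
grip_width: 0.0325
grip_force: 61.0
t: 12.3
tool_pos: [0.5811, 0.2369, 0.057]
orientation: [[0.811, 0.585, -0.0], [0.585, -0.811, 0.001], [0.0, -0.001, -1.0]]
wrist_force: [1.3, 5.1, -2.6]
grip_width: 0.0322
grip_force: 61.0
```

```bash
for i in 1 2 ; do python3 -m handwheel '0 0.1 0 0 0 0;0 0.1 0 0 0 0;0 0 0 0 0 0'|grep -E "pos|force:"; done; python3 -m handwheel '0 0.1 0 0 0 0;0 0 0 0 0 0'|grep -E "pos|force:"
```

```text
tool_pos: [0.5822, 0.2353, 0.057]
wrist_force: [0.5, 5.7, -2.4]
grip_force: 61.0
tool_pos: [0.5834, 0.2337, 0.057]
wrist_force: [1.5, 5.8, -2.6]
grip_force: 61.0
tool_pos: [0.5839, 0.2329, 0.057]
wrist_force: [1.0, 5.9, -2.8]
grip_force: 61.0
```

```bash
python3 -m handwheel '0 0.1 0 0 0 0;0 0 0 0 0 0'|grep -E "pos|t_force:";  python3 -m handwheel '0 0.07 0 0 0 0;0 0 0 0 0 0'|grep -E "pos|t_force:";  python3 -m handwheel '0 0.07 0 0 0 0;0 0 0 0 0 0'|grep -E "pos|t_force:"
```

```text
tool_pos: [0.5845, 0.2321, 0.057]
wrist_force: [0.5, 5.6, -2.8]
tool_pos: [0.5849, 0.2316, 0.057]
wrist_force: [0.5, 5.5, -2.6]
tool_pos: [0.5853, 0.231, 0.057]
wrist_force: [-0.3, 5.4, -3.7]
```

```bash
for i in 1 2; do python3 -m handwheel '0 0.06 0 0 0 0;0 0 0 0 0 0'|grep -E "pos|t_force:"; done;  python3 -m handwheel '0 0.05 0 0 0 0;0 0 0 0 0 0'|grep -E "pos|t_force:"
```

```text
tool_pos: [0.5856, 0.2306, 0.057]
wrist_force: [1.1, 5.2, -3.2]
tool_pos: [0.586, 0.2301, 0.057]
wrist_force: [0.4, 5.2, -3.0]
tool_pos: [0.5862, 0.2298, 0.057]
wrist_force: [0.3, 5.1, -2.7]
```

```bash
for i in 1 2 3; do python3 -m handwheel '0 0.06 0 0 0 0;0 0 0 0 0 0'|grep -E "pos|t_force:"; done
```

```text
tool_pos: [0.5863, 0.2298, 0.057]
wrist_force: [0.6, 6.8, -2.4]
tool_pos: [0.5863, 0.2298, 0.057]
wrist_force: [-0.5, 7.8, -2.5]
tool_pos: [0.5864, 0.2298, 0.057]
wrist_force: [-2.2, 7.6, -3.5]
```

The carriage has met the stop: the TCP stalled while the axial force rose to about 7 N. I release it and clear the view.

```bash
python3 -m handwheel '0 0 0 0 0 0;0 0 0 0 0 0;0 0 0 0 0 0;0 0 0 0 0 0;0 0 0 0 0 0;0 0 0 0 0 0' 1; python3 -m handwheel '0 0 -2 0 0 0;0 0 -3 0 0 0;0 0 -4 0 0 0;0 0 -4 0 0 0';python3 -m handwheel '-2.5 3.5 0 0 0 0;-2.5 3.5 0 0 0 0;-2.5 3.5 0 0 0 0;-2.5 3.5 0 0 0 0;-2.5 3.5 0 0 0 0;-2.5 3.5 0 0 0 0;-2.5 3.5 0 0 0 0;-2.5 3.5 0 0 0 0;0 0 0 0 0 0'; python3 -c "
from h import *
for n in('scene','top'):
    im=optics.camera(n)[...,::-1]; u,v=project(n,[.5863,.2298,.05])[0].astype(int); cv2.imwrite(f'pics/k_{n}.png',im); print(n,u-40,v-45)
    globals()[n]=cv2.resize(im[v-45:v+45,u-40:u+40],None,fx=5,fy=5,interpolation=cv2.INTER_CUBIC)
cv2.imwrite('pics/k.png',np.hstack([scene,top]))"
```

```text
t: 15.5
tool_pos: [0.5876, 0.2272, 0.0569]
orientation: [[0.811, 0.585, 0.0], [0.585, -0.811, -0.0], [-0.0, 0.0, -1.0]]
wrist_force: [-0.2, -0.3, 0.2]
grip_width: 0.0855
grip_force: 0.0
t: 15.9
tool_pos: [0.5872, 0.2272, 0.188]
orientation: [[0.811, 0.585, -0.001], [0.585, -0.811, -0.0], [-0.001, -0.0, -1.0]]
wrist_force: [1.4, 0.4, 0.3]
grip_width: 0.0853
grip_force: 0.0
t: 16.8
tool_pos: [0.5882, -0.1256, 0.1861]
orientation: [[0.817, 0.576, -0.002], [0.576, -0.817, -0.004], [-0.004, 0.003, -1.0]]
wrist_force: [0.2, -0.3, 0.2]
grip_width: 0.0855
grip_force: 0.0
scene 315 186
top 310 129
```

View pics/k.png

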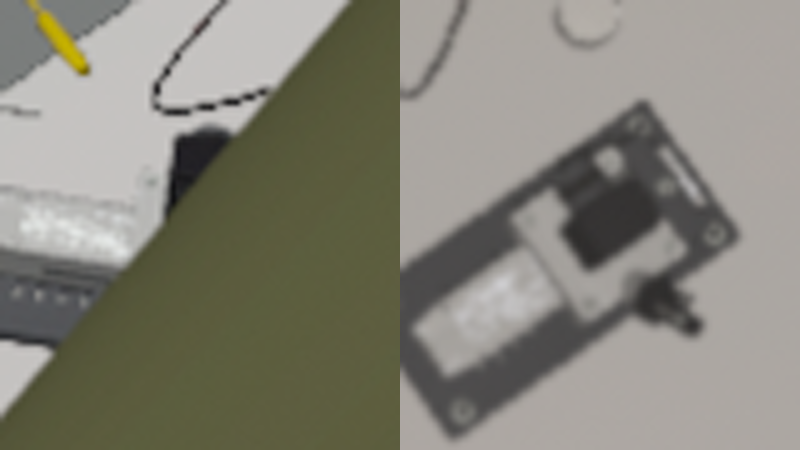

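The top view shows the carriage seated against the stop, with its knob at crop (670,303), i.e. about (364,190) in the full picture. The arm hides the scene view, so I move it clear and look again.

```bash
python3 -m handwheel '-4.4 1.6 0 0 0 0;-4.4 1.6 0 0 0 0;-4.4 1.6 0 0 0 0;-4.4 1.6 0 0 0 0;-4.4 1.6 0 0 0 0;-4.4 1.6 0 0 0 0;-4.4 1.6 0 0 0 0;0 0 0 0 0 0'; python3 -c "
from h import *
for n,w in(('scene',40),('top',25)):
    im=optics.camera(n)[...,::-1]; u,v=project(n,[.57,.21,.05])[0].astype(int); cv2.imwrite(f'pics/l_{n}.png',im); print(n,u-35,v-30)
    globals()[n]=cv2.resize(im[v-30:v+30,u-35:u+30],None,fx=6,fy=6,interpolation=cv2.INTER_CUBIC)
cv2.imwrite('pics/l.png',np.hstack([scene,top]))"
```

```text
t: 17.7
tool_pos: [0.4004, -0.3928, 0.1864]
orientation: [[0.816, 0.578, -0.003], [0.578, -0.816, -0.002], [-0.004, 0.0, -1.0]]
wrist_force: [0.4, 0.3, -0.7]
grip_width: 0.0854
grip_force: 0.0
scene 321 210
top 323 151
```

View pics/l.png

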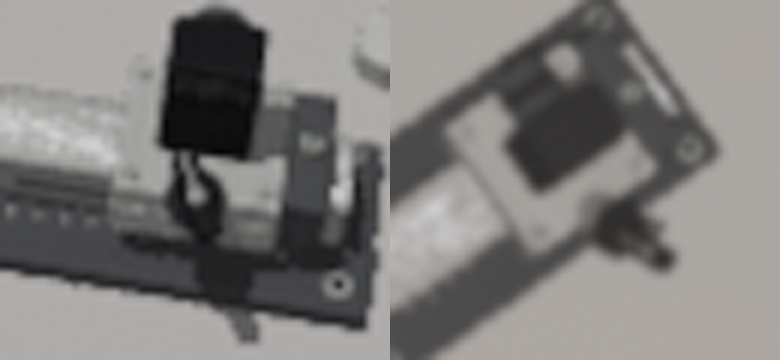

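The scene camera looks almost straight down the knob's axis. The knob foot is centred near crop (195,199), and the bar runs from (183,152) to (210,238). In the top crop the knob's middle is near (640,243). The deck is against the stop.

```bash
cat > k.py <<'E'
from h import *
from scipy.spatial.transform import Rotation as Ro
np.set_printoptions(precision=4,suppress=True)
S=lambda l:(np.array(l,float)+.5)/6-.5+[321,210]
T=lambda l:(np.array(l,float)+.5)/6-.5+[323+0,151]-np.array([390,0])/6
x=np.array([.811,.585,0]);x/=np.linalg.norm(x);z=np.array([0,0,1.]);y=np.cross(z,x)
ax=-np.sin(np.radians(35))*x+np.cos(np.radians(35))*z
e1=np.cos(np.radians(35))*x+np.sin(np.radians(35))*z;e2=np.cross(ax,e1)
C=np.array([.5863,.2298,.0235])
E
python3 - <<'E'
from k import *
def tri(s,t):
    o1,d1=rays("scene",S(s));o2,d2=rays("top",T(t));d1=d1[0];d2=d2[0]
    k=np.linalg.lstsq(np.c_[d1,-d2],o2-o1,rcond=None)[0];p,q=o1+d1*k[0],o2+d2*k[1];return (p+q)/2,np.linalg.norm(p-q)
p,g=tri((196,198),(640,243));F=np.array([x,y,z]);print('knob',p,'gap',g,'in carriage',F@(p-C))
# bias checks: block top corners/centre per camera (scene: knob-side top edge), deck corners
for n,f,pts in(("scene",S,[(113,230),(125,65)]),("top",T,[(450,128),(535,250),(655,165)])):
    print(n,(plane(n,f(pts),.048)-C)@F.T)
q=[]
o,d=rays("scene",S([(183,152),(210,238)]))
for dd in d: q.append(o+dd*((p-o)@ax)/(dd@ax))
b=q[0]-q[1];print('bar len',np.linalg.norm(b),'phi ccw',np.arctan2(b@e2,b@e1)); print(monitor.get_obs()['joints'])
E
```

```text
knob [0.5464 0.2019 0.0701] gap 0.00029752138836892645 in carriage [-0.0487  0.0007  0.0466]
scene [[-0.0507  0.0274  0.0245]
 [ 0.0279  0.0333  0.0245]]
top [[ 0.0298  0.0306  0.0245]
 [-0.0282  0.0311  0.0245]
 [-0.0283 -0.0274  0.0245]]
bar len 0.031023349418216554 phi ccw 0.4458989133341168
[ 61.3067  26.0061 -30.2817  97.4679  14.6662  60.5108 -27.964 ]
```

```bash
python3 - <<'E'
from k import *
o=monitor.get_obs();R0=np.array(o['orientation']);P=np.array(o['tool_pos'])
p=C-.048*x+.0466*z; ph=.45
b=np.cos(ph)*e1+np.sin(ph)*e2;zt=-ax;Rt=np.c_[b,np.cross(zt,b),zt]
print('det',np.linalg.det(Rt)); print(Rt)
rv=Ro.from_matrix(R0.T@Rt).as_rotvec();print('rotvec',rv,np.linalg.norm(rv))
tcp=p-.007*ax;pre=tcp+.09*ax;print('tcp',tcp,'pre',pre)
for t in(np.array([.50,-.05,.19]),pre): print('world',t-P,'in R0 cm',R0.T@(t-P)*100,'in Rt cm',Rt.T@(t-P)*100)
E
```

```text
det 0.9999999999999999
[[ 0.3438  0.8157  0.4652]
 [ 0.7843 -0.5218  0.3356]
 [ 0.5165  0.2495 -0.8192]]
rotvec [-0.1374  0.5997 -0.4367] 0.7544812611730395
tcp [0.5506 0.2041 0.0644] pre [0.5088 0.1739 0.1381]
world [0.095  0.3371 0.0031] in R0 cm [ 27.4105 -21.8057  -0.2844] in Rt cm [29.8655 -9.7672 15.4776]
world [ 0.1037  0.561  -0.0488] in R0 cm [ 41.2012 -39.4579   4.9214] in Rt cm [ 45.0431 -22.03    27.6493]
```

```bash
python3 -m handwheel '3.43 -2.73 0 0 0 0;3.43 -2.73 0 0 0 0;3.43 -2.73 0 0 0 0;3.43 -2.73 0 0 0 0;3.43 -2.73 0 0 0 0;3.43 -2.73 0 0 0 0;3.43 -2.73 0 0 0 0;3.43 -2.73 0 0 0 0' 0.45 40 >/dev/null; python3 -m handwheel '0 0 0 -0.0229 0.1 -0.0728;0 0 0 -0.0229 0.1 -0.0728;0 0 0 -0.0229 0.1 -0.0728;0 0 0 -0.0229 0.1 -0.0728;0 0 0 -0.0229 0.1 -0.0728;0 0 0 -0.0229 0.1 -0.0728;0 0 0 0 0 0;0 0 0 0 0 0'; cat >> k.py <<'E'
def plan(p=C-.048*x+.0466*z,ph=.45,dep=.007):
    o=monitor.get_obs();R=np.array(o['orientation']);P=np.array(o['tool_pos'])
    b=np.cos(ph)*e1+np.sin(ph)*e2;zt=-ax;Rt=np.c_[b,np.cross(zt,b),zt]
    print('rotvec',Ro.from_matrix(R.T@Rt).as_rotvec());tcp=p-dep*ax
    print('pre cm',R.T@(tcp+.09*ax-P)*100,'tcp cm',R.T@(tcp-P)*100,'joints',o['joints'])
E
python3 -c "from k import *;plan()"
```

```text
t: 19.4
tool_pos: [0.4993, -0.0489, 0.1866]
orientation: [[0.35, 0.816, 0.46], [0.783, -0.525, 0.334], [0.514, 0.243, -0.823]]
wrist_force: [-0.7, -0.1, 0.4]
grip_width: 0.0383
grip_force: 0.0
rotvec [-0.0043  0.0048 -0.0054]
pre cm [ 15.2782 -12.0966  11.8675] tcp cm [ 15.3212 -12.0575  20.8673] joints [ 74.9609  23.9731 -68.3623 128.4961 -10.4912  18.4818  -6.2026]
```

```bash
python3 -m handwheel '2.18 -1.73 1.7 0 0 0;2.18 -1.73 1.7 0 0 0;2.18 -1.73 1.7 0 0 0;2.18 -1.73 1.7 0 0 0;2.18 -1.73 1.7 0 0 0;2.18 -1.73 1.7 0 0 0;2.18 -1.73 1.7 -0.004 0.005 -0.005;0 0 0 0 0 0;0 0 0 0 0 0'; python3 -c "from k import *;plan()"
```

```text
t: 20.3
tool_pos: [0.4986, 0.099, 0.1519]
orientation: [[0.341, 0.833, 0.436], [0.785, -0.507, 0.356], [0.517, 0.221, -0.827]]
wrist_force: [-0.1, -0.7, 0.6]
grip_width: 0.0388
grip_force: 0.0
rotvec [-0.0366 -0.0018  0.0029]
pre cm [ 5.5062 -3.2504  4.2473] tcp cm [ 5.4892 -2.921  13.2412] joints [ 31.4431  16.9327 -37.1821 135.7772 -75.1964  10.1165  42.9037]
```

The wrist is running into the joint 6 limit, because tilting far from the knob gave a bad elbow posture. I undo the tilt, go over the rail with the tool upright and tilt there.

```bash
python3 -m handwheel '0 0 0 0.0229 -0.1 0.0728;0 0 0 0.0229 -0.1 0.0728;0 0 0 0.0229 -0.1 0.0728;0 0 0 0.0229 -0.1 0.0728;0 0 0 0.0229 -0.1 0.0728;0 0 0 0.0229 -0.1 0.0728;0 0 0 0 0 0'; python3 -c "
from k import *;plan();o=monitor.get_obs();print(np.array(o['orientation']).T@(np.array([.58,.17,.24])-o['tool_pos'])*100)"
```

```text
t: 21.0
tool_pos: [0.5042, 0.1129, 0.148]
orientation: [[0.65, 0.739, 0.18], [0.719, -0.674, 0.171], [0.248, 0.018, -0.969]]
wrist_force: [0.5, 0.9, 0.1]
grip_width: 0.0386
grip_force: 0.0
rotvec [-0.1481  0.3329 -0.2488]
pre cm [ 4.4295 -3.7904  2.0895] tcp cm [ 7.4927 -2.8669 10.5016] joints [-17.9224  17.6577  11.2042 118.8855 -21.4807  33.8533 -32.9359]
[11.3037  1.919  -6.5652]
```

```bash
python3 -m handwheel '2.26 0.38 -1.3 0 0 0;2.26 0.38 -1.3 0 0 0;2.26 0.38 -1.3 0 0 0;2.26 0.38 -1.3 0 0 0;2.26 0.38 -1.3 0 0 0;0 0 0 0 0 0' >/dev/null;python3 -c "from k import *;plan()";  python3 -m handwheel '0 0 0 -0.025 0.055 -0.042;0 0 0 -0.025 0.055 -0.042;0 0 0 -0.025 0.055 -0.042;0 0 0 -0.025 0.055 -0.042;0 0 0 -0.025 0.055 -0.042;0 0 0 -0.025 0.055 -0.042;0 0 0 0 0 0'; python3 -c "from k import *;plan()"
```

```text
rotvec [-0.1475  0.3264 -0.249 ]
pre cm [-6.8191 -5.8762  8.6686] tcp cm [-3.8109 -4.9502 17.1002] joints [-23.884   18.8433  13.9528  99.9416 -16.1489  50.2464 -44.2334]
t: 22.3
tool_pos: [0.5751, 0.1636, 0.236]
orientation: [[0.348, 0.815, 0.464], [0.785, -0.523, 0.331], [0.512, 0.249, -0.822]]
wrist_force: [-1.0, 0.3, 0.3]
grip_width: 0.0386
grip_force: 0.0
rotvec [ 0.0006  0.0055 -0.0017]
pre cm [-6.5194 -8.3836  5.3044] tcp cm [-6.47   -8.3887 14.3043] joints [ -5.8061  11.6153  -3.5618 120.8615 -42.48    20.944   -1.1173]
```

```bash
python3 -m handwheel '-0.93 -1.2 1.47 0 0 0;-0.93 -1.2 1.47 0 0 0;-0.93 -1.2 1.47 0 0 0;-0.93 -1.2 1.47 0 0 0;-0.93 -1.2 1.47 0 0 0;-0.93 -1.2 1.47 0 0 0;-0.93 -1.2 1.47 0 0 0;0 0 0 0 0 0'; python3 -c "from k import *;plan()"
```

```text
t: 23.1
tool_pos: [0.5446, 0.1913, 0.1344]
orientation: [[0.361, 0.831, 0.423], [0.791, -0.513, 0.333], [0.494, 0.214, -0.843]]
wrist_force: [-0.2, 0.2, -0.5]
grip_width: 0.0383
grip_force: 0.0
rotvec [-0.0392  0.0292 -0.0057]
pre cm [-2.4949 -2.0034 -2.411 ] tcp cm [-2.231  -1.6514  6.5782] joints [ -6.6789  19.6877  -8.3385 129.9808 -87.1524  10.072   42.2839]
```

Joint 6 still limits a full 35° tilt here. I'll lean the tool about 12° less, within the bar's own plane so the pads stay flat on the bar, and turn about the true knob axis.

```bash
cat >> k.py <<'E'
def plan2(p=C-.048*x+.0466*z,ph=.45,dep=.006,dl=12):
    o=monitor.get_obs();R=np.array(o['orientation']);P=np.array(o['tool_pos']);dl=np.radians(dl)
    b=np.cos(ph)*e1+np.sin(ph)*e2;zt=-(np.cos(dl)*ax+np.sin(dl)*b);yt=np.cross(-ax,b);Rt=np.c_[np.cross(yt,zt),yt,zt]
    print('rotvec',Ro.from_matrix(R.T@Rt).as_rotvec());tcp=p-dep*ax
    for s in(.05,0): print('standoff',s,'cm: after rot',Rt.T@(tcp-s*zt-P)*100,'now',R.T@(tcp-s*zt-P)*100)
    print('-ax in target tool',Rt.T@-ax,'in tool now',R.T@-ax,'joints',o['joints'],'F',o['wrist_force'],o['torque'])
E
python3 -c "from k import *;plan2()"
```

```text
rotvec [-0.0397 -0.1802 -0.0016]
standoff 0.05 cm: after rot [-1.0402 -1.9199  1.7031] now [-1.3383 -1.8531  1.5632]
standoff 0 cm: after rot [-1.0402 -1.9199  6.7031] now [-2.234  -1.6553  6.4783]
-ax in target tool [ 0.2079 -0.      0.9781] in tool now [0.0293 0.0391 0.9988] joints [ -6.6789  19.6877  -8.3385 129.9808 -87.1524  10.072   42.2839] F [-0.213   0.2131 -0.5252] [-0.3287  0.3952 -0.0227]
```

```bash
python3 -m handwheel '0 0 0 -0.01 -0.045 0;0 0 0 -0.01 -0.045 0;0 0 0 -0.01 -0.045 0;0 0 0 -0.01 -0.045 0;-0.35 -0.64 0.57 0 0 0;-0.35 -0.64 0.57 0 0 0;-0.35 -0.64 0.57 0 0 0;0 0 0 0 0 0;0 0 0 0 0 0'; python3 -c "from k import *;plan2()"
```

```text
t: 24.0
tool_pos: [0.5315, 0.1954, 0.1111]
orientation: [[0.426, 0.817, 0.389], [0.835, -0.521, 0.18], [0.35, 0.248, -0.903]]
wrist_force: [-0.7, -0.5, 0.5]
grip_width: 0.0387
grip_force: 0.0
rotvec [-0.0021 -0.0165  0.0009]
standoff 0.05 cm: after rot [-0.0364 -0.0589  0.0269] now [-0.0368 -0.0588  0.0264]
standoff 0 cm: after rot [-0.0364 -0.0589  5.0269] now [-0.1195 -0.0485  5.0257]
-ax in target tool [ 0.2079 -0.      0.9781] in tool now [0.1917 0.0022 0.9814] joints [-35.6237  21.6765  18.8036 128.2708 -58.685   10.6424   6.7611] F [-0.7005 -0.5383  0.459 ] [-0.2392  0.388   0.0521]
```

```bash
python3 -m handwheel '-0.1 -0.05 1.2 0 -0.016 0;0 0 1.2 0 0 0;0 0 1 0 0 0;0 0 1 0 0 0;0 0 0.6 0 0 0;0 0 0 0 0 0;0 0 0 0 0 0'; python3 -c "
from k import *;plan2()
im=optics.camera('top')[...,::-1];im2=optics.camera('scene')[...,::-1]
f=lambda i:cv2.resize(i,None,fx=6,fy=6,interpolation=cv2.INTER_CUBIC)
cv2.imwrite('pics/n.png',np.hstack([f(im2[210:270,321:386]),f(im[151:211,323:388])]))"
```

```text
t: 24.7
tool_pos: [0.5501, 0.2033, 0.0657]
orientation: [[0.432, 0.817, 0.382], [0.837, -0.521, 0.166], [0.335, 0.248, -0.909]]
wrist_force: [0.2, 0.1, -0.1]
grip_width: 0.0384
grip_force: 0.0
rotvec [-0.0022 -0.0001  0.001 ]
standoff 0.05 cm: after rot [ 0.0209 -0.0311 -4.9422] now [ 0.0213 -0.042  -4.9421]
standoff 0 cm: after rot [ 0.0209 -0.0311  0.0578] now [ 0.0209 -0.0309  0.0579]
-ax in target tool [ 0.2079 -0.      0.9781] in tool now [0.2078 0.0024 0.9782] joints [-35.6279  28.2097  19.0412 127.6739 -87.1293  10.0854  34.2701] F [ 0.1508  0.1169 -0.128 ] [-0.2236  0.4075 -0.0032]
```

View pics/n.png

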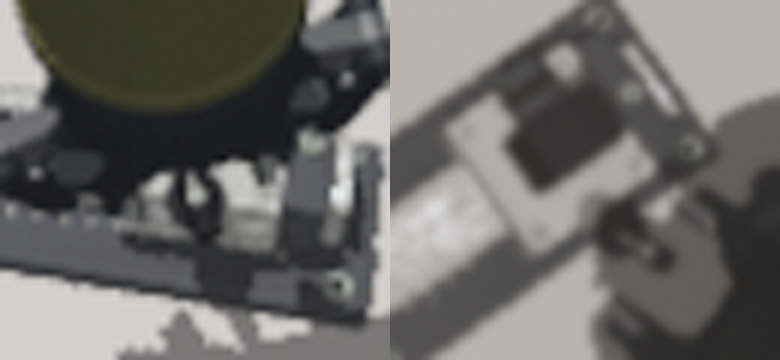

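The fingertips stand at about scene crop (90,205) and (270,170) with the knob bar at (195,200) between them. I close on it.

```bash
python3 -m handwheel '0 0 0 0 0 0;0 0 0 0 0 0;0 0 0 0 0 0;0 0 0 0 0 0;0 0 0 0 0 0;0 0 0 0 0 0' 0 40; python3 -c "from k import *;plan2()"
```

```text
t: 25.4
tool_pos: [0.5494, 0.2035, 0.0651]
orientation: [[0.43, 0.818, 0.381], [0.839, -0.518, 0.166], [0.333, 0.248, -0.91]]
wrist_force: [0.6, -0.1, 0.7]
grip_width: -0.0003
grip_force: 0.0
rotvec [-0.0031  0.0007  0.0036]
standoff 0.05 cm: after rot [ 0.0565  0.0503 -4.9738] now [ 0.0526  0.0352 -4.974 ]
standoff 0 cm: after rot [0.0565 0.0503 0.0262] now [0.0563 0.0506 0.026 ]
-ax in target tool [ 0.2079 -0.      0.9781] in tool now [0.2086 0.0038 0.978 ] joints [-35.6425  28.2435  18.9968 127.722  -87.2192  10.0619  34.4708] F [ 0.6309 -0.1117  0.6519] [-0.1674  0.4075  0.0127]
```

```bash
python3 - <<'E'
from k import *
inv=lambda n,p:(project(n,p)-([321,210] if n=="scene" else [323,151])+.5)*6-.5+([0,0] if n=="scene" else [390,0])
b=np.cos(.45)*e1+np.sin(.45)*e2;p=C-.048*x+.0466*z
for t in(0,.01,.02): print(t,'scene',inv("scene",[p-t*ax,p-t*ax+.016*b,p-t*ax-.016*b]).round().tolist(),'top',inv("top",[p-t*ax,p-t*ax+.016*b,p-t*ax-.016*b]).round().tolist())
o=monitor.get_obs();print('tcp',inv("scene",[o['tool_pos']]),inv("top",[o['tool_pos']]))
im=optics.camera('top')[...,::-1];im2=optics.camera('scene')[...,::-1];l=cv2.imread('pics/l_top.png')
f=lambda i,k:cv2.resize(i,None,fx=k,fy=k,interpolation=cv2.INTER_CUBIC)
cv2.imwrite('pics/q.png',np.hstack([f(im2[220:260,330:370],6.5),f(im[175:215,345:385],6.5),f(l[175:215,345:385],6.5)]))
E
```

```text
0 scene [[198.0, 197.0], [184.0, 153.0], [212.0, 241.0]] top [[641.0, 240.0], [613.0, 223.0], [668.0, 257.0]]
0.01 scene [[197.0, 199.0], [184.0, 155.0], [211.0, 243.0]] top [[627.0, 230.0], [600.0, 213.0], [655.0, 247.0]]
0.02 scene [[197.0, 201.0], [183.0, 158.0], [211.0, 245.0]] top [[614.0, 220.0], [587.0, 203.0], [641.0, 237.0]]
tcp [[196.6419 199.8601]] [[633.2572 236.0823]]
```

View pics/q.png

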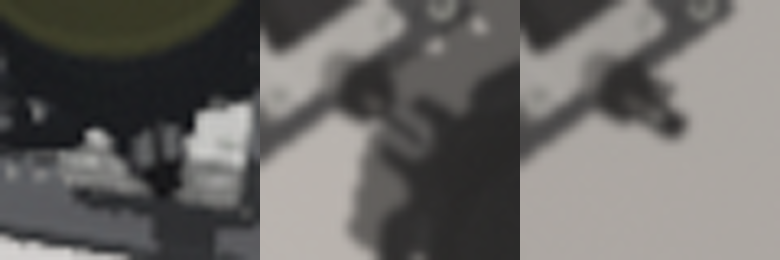

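All ten viewings are used. The last picture shows the closed fingers just outside the knob: its dark foot is at middle panel (365,90) and the fingertips are at (410,125). So the bar is roughly 15 mm deeper along the axis. I open, go in and close again.

```bash
python3 -m handwheel '0 0 0 0 0 0;0 0 0 0 0 0;0 0 0 0 0 0;0 0 0 0 0 0' 0.4 40 >/dev/null; python3 -m handwheel '0.08 0 0.4 0 0 0;0.08 0 0.4 0 0 0;0.08 0 0.4 0 0 0;0 0 0 0 0 0;0 0 0 0 0 0'; python3 -m handwheel '0 0 0 0 0 0;0 0 0 0 0 0;0 0 0 0 0 0;0 0 0 0 0 0;0 0 0 0 0 0' 0 40; python3 -c "from k import *;plan2(dep=.018)"
```

```text
t: 26.4
tool_pos: [0.5562, 0.2078, 0.0575]
orientation: [[0.432, 0.82, 0.376], [0.84, -0.518, 0.164], [0.33, 0.245, -0.912]]
wrist_force: [-0.5, -0.7, 0.1]
grip_width: 0.0342
grip_force: 0.0
t: 26.9
tool_pos: [0.5562, 0.2079, 0.0579]
orientation: [[0.432, 0.82, 0.377], [0.839, -0.518, 0.165], [0.33, 0.245, -0.912]]
wrist_force: [-2.0, -0.6, 4.8]
grip_width: -0.0002
grip_force: 2.3
rotvec [-0.0063  0.0041  0.0036]
standoff 0.05 cm: after rot [-0.1184 -0.0907 -4.7871] now [-0.1376 -0.1213 -4.7859]
standoff 0 cm: after rot [-0.1184 -0.0907  0.2129] now [-0.1171 -0.0898  0.214 ]
-ax in target tool [ 0.2079 -0.      0.9781] in tool now [0.2119 0.0069 0.9773] joints [-35.3807  29.4566  18.5294 126.7377 -87.2189  10.0704  34.1555] F [-2.0008 -0.6311  4.8054] [-0.0358  0.5217  0.0668]
```

```bash
python3 -m handwheel '0 0 0 0 0 0;0 0 0 0 0 0;0 0 0 0 0 0;0 0 0 0 0 0' 0.4 40 >/dev/null; python3 -m handwheel '0.1 0.05 0.4 0 0 0;0.1 0 0.4 0 0 0;0.08 0 0.3 0 0 0;0 0 0 0 0 0;0 0 0 0 0 0'; python3 -m handwheel '0 0 0 0 0 0;0 0 0 0 0 0;0 0 0 0 0 0;0 0 0 0 0 0;0 0 0 0 0 0' 0 40; python3 -c "from k import *;plan2(dep=.026)"
```

```text
t: 27.8
tool_pos: [0.5629, 0.212, 0.0506]
orientation: [[0.433, 0.821, 0.373], [0.84, -0.517, 0.163], [0.327, 0.243, -0.913]]
wrist_force: [0.0, -0.4, 0.5]
grip_width: 0.0345
grip_force: 0.0
t: 28.3
tool_pos: [0.5617, 0.2128, 0.0505]
orientation: [[0.432, 0.822, 0.371], [0.84, -0.516, 0.165], [0.327, 0.241, -0.914]]
wrist_force: [-5.7, 2.6, 2.8]
grip_width: 0.0088
grip_force: 41.6
rotvec [-0.0111  0.0072  0.0044]
standoff 0.05 cm: after rot [-0.3499 -0.1027 -4.9739] now [-0.3853 -0.1594 -4.9698]
standoff 0 cm: after rot [-0.3499 -0.1027  0.0261] now [-0.3493 -0.1039  0.0297]
-ax in target tool [ 0.2079 -0.      0.9781] in tool now [0.2149 0.0117 0.9766] joints [-35.1769  30.627   18.0724 125.8337 -87.214   10.1196  33.8579] F [-5.7133  2.6497  2.8002] [0.17   1.3451 0.3482]
```

The bar is gripped: width 8.8 mm, 42 N. I relax the side load and turn clockwise about the knob axis in small steps.

```bash
python3 -m handwheel '0 -0.15 0 0 0 0;0 0 0 0 0 0' - 80 | grep -E "pos|force"; python3 -m handwheel '0 0 0 0.021 0 0.098;0 0 0 0.021 0 0.098;0 0 0 0.021 0 0.098;0 0 0 0 0 0'; python3 -c "
from k import *;o=monitor.get_obs();R=np.array(o['orientation']);x_=R[:,0];print('phi',np.arctan2(x_@e2,x_@e1),'tq tool',R.T@o['torque'],'F tool',R.T@o['wrist_force'],'F rail',o['wrist_force']@np.c_[x,y,z],o['joints'])"
```

```text
tool_pos: [0.5617, 0.213, 0.0507]
wrist_force: [-2.7, 1.4, -0.1]
grip_force: 81.1
t: 28.9
tool_pos: [0.562, 0.2124, 0.0506]
orientation: [[0.657, 0.681, 0.325], [0.655, -0.728, 0.202], [0.374, 0.08, -0.924]]
wrist_force: [-1.8, 0.8, -1.4]
grip_width: 0.007
grip_force: 81.0
phi 0.15098864963487202 tq tool [ 0.4446 -0.667   0.0216] F tool [-1.1801 -1.8613  0.885 ] F rail [-0.9774  1.6446 -1.4073] [-37.2894  31.9852  25.2882 123.8859 -78.3223  18.7572   9.9499]
```

```bash
cat > s.py <<'E'
from k import *;o=monitor.get_obs();R=np.array(o['orientation']);x_=R[:,0];print('t',o['t'],'phi',np.arctan2(x_@e2,x_@e1),'-ax tool',R.T@-ax,'tq tool',R.T@o['torque'],'F rail',o['wrist_force']@np.c_[x,y,z],'tcp',o['tool_pos'],'w',o['grip_width'],o['joints'])
E
python3 -m handwheel '0 0 0 0.021 0 0.098;0 0 0 0.021 0 0.098;0 0 0 0.021 0 0.098;0 0 0 0 0 0' >/dev/null; python3 s.py; python3 -m handwheel '0 0 0 0.021 0 0.098;0 0 0 0.021 0 0.098;0 0 0 0.021 0 0.098;0 0 0 0 0 0'>/dev/null; python3 s.py
```

```text
t 29.3 phi -0.14859356883980768 -ax tool [0.2206 0.0034 0.9754] tq tool [ 0.0308 -1.0869 -0.0004] F rail [-2.0852  1.2614 -0.7729] tcp [0.5618 0.2118 0.0504] w 0.007129268715671301 [-36.3763  33.0982  28.4945 122.7812 -77.7192  25.5538  -5.0821]
t 29.7 phi -0.4496131408314266 -ax tool [ 0.2217 -0.0006  0.9751] tq tool [-0.5565 -1.5293  0.0521] F rail [-6.1448  0.7379  1.3059] tcp [0.5612 0.2114 0.0501] w 0.007126653024821039 [-34.1348  34.0219  29.6976 122.5414 -79.8532  31.0429 -17.3467]
```

```bash
python3 -m handwheel '-0.13 0.06 0 0.021 0 0.098;0 0 0 0.021 0 0.098;0 0 0 0 0 0' >/dev/null; python3 s.py; python3 -m handwheel '0 0 0 0.021 0 0.098;0 0 0 0.011 0 0.049;0 0 0 0 0 0;0 0 0 0 0 0'>/dev/null; python3 s.py
```

```text
t 30.0 phi -0.6495445658456491 -ax tool [ 0.2203 -0.0027  0.9754] tq tool [-0.741  -0.8167  0.0119] F rail [-3.2161 -0.2229  1.2894] tcp [0.5609 0.211  0.0498] w 0.007040672550398182 [-32.0438  34.5177  29.4951 122.9499 -82.493   33.9044 -24.2187]
t 30.4 phi -0.7987419319844822 -ax tool [ 0.2198 -0.0041  0.9755] tq tool [-1.6923 -0.6187 -0.0723] F rail [-5.7873 -3.4294  0.5156] tcp [0.5609 0.211  0.0499] w 0.007034685616363697 [-30.0884  34.7295  28.5649 123.3967 -84.5107  35.4694 -29.3272]
```

```bash
python3 -m handwheel '-0.08 0.1 0 0.016 0 0.07;0 0 0 0.011 0 0.05;0 0 0 0 0 0;0 0 0 0 0 0;0 0 0 0 0 0' >/dev/null; python3 s.py
```

```text
t 30.9 phi -0.9226395402322919 -ax tool [ 0.2187 -0.0031  0.9758] tq tool [-1.3882  0.3037 -0.2083] F rail [-1.5676 -4.9529 -0.6349] tcp [0.5608 0.2108 0.0498] w 0.007396467326961096 [-26.6331  34.3954  24.9618 124.0221 -86.3798  35.0505 -33.161 ]
```

```bash
python3 -m handwheel '0 0 0 0 0 0;0 0 0 0 0 0;0 0 0 0 0 0;0 0 0 0 0 0;0 0 0 0 0 0' 0.3 40 >/dev/null; python3 s.py; python3 -m handwheel '-0.2 0 -0.9 0 0 0;-0.2 0 -0.9 0 0 0;-0.4 0 -1.8 0 0 0;-0.4 0 -1.8 0 0 0;-0.4 0 -1.8 0 0 0;0 0 0 0 0 0'; python3 s.py
```

```text
t 31.4 phi -0.9244044710381248 -ax tool [ 0.2207 -0.002   0.9753] tq tool [-0.5271 -0.1749  0.01  ] F rail [-0.182  -0.1527  0.9543] tcp [0.5598 0.2117 0.0496] w 0.025844479376272475 [-26.6069  34.3947  24.8706 124.0749 -86.3907  35.117  -33.242 ]
t: 32.0
tool_pos: [0.5258, 0.1855, 0.1126]
orientation: [[0.947, -0.179, 0.265], [-0.278, -0.871, 0.404], [0.159, -0.457, -0.875]]
wrist_force: [0.0, 0.1, -0.5]
grip_width: 0.0258
grip_force: 0.0
t 32.0 phi -0.9254687691288838 -ax tool [ 0.2174 -0.0014  0.9761] tq tool [-0.4902 -0.1579  0.0617] F rail [ 0.0527  0.0628 -0.5181] tcp [0.5258 0.1855 0.1126] w 0.02584477481449493 [-28.0527  25.7641  29.2585 125.9623 -74.0325  36.7497 -43.1496]
```

```bash
python3 -m handwheel '1.4 3.2 -2.85 0 0 0;1.4 3.2 -2.85 0 0 0;1.4 3.2 -2.85 0 0 0;1.4 3.2 -2.85 0 0 0;1.4 3.2 -2.85 0 0 0;1.4 3.2 -2.85 0 0 0;1.4 3.2 -2.85 0 0 0;1.4 3.2 -2.85 0 0 0' | grep -E "pos|^t"; python3 -m handwheel '0 3.6 -2 0 0 0;0 3.6 -2 0 0 0;0 3.6 -2 0 0 0;0 3.6 -2 0 0 0;0 3.6 -2 0 0 0;0 3.6 -2 0 0 0;0 3.6 -2 0 0 0;0 0 0 0 0 0' | grep -E "pos|^t"
cat > v.py <<'E'
from k import *
new=optics.camera('scene')[...,::-1].copy();cv2.imwrite('pics/z_scene.png',new)
p=C-.048*x+.0466*z-.025*ax
for nm,im in(('before',cv2.imread('pics/l_scene.png')),('after',new)):
    c=project('scene',[p])[0]
    g=cv2.resize(im.max(2)[228:256,342:368],None,fx=6,fy=6,interpolation=cv2.INTER_CUBIC)
    m=(g<60).astype(np.uint8);n,lab,st,ce=cv2.connectedComponentsWithStats(m)
    print(nm,c,[(s.tolist(),q.round().tolist()) for s,q in zip(st[1:],ce[1:]) if s[4]>100])
    small=im.max(2)[228:256,340:368]
    print('\n'.join(''.join('#' if v<40 else '+' if v<65 else '.' if v<110 else ' ' for v in r) for r in small))
E
python3 v.py
```

```text
t: 32.8
tool_pos: [0.5262, -0.1611, 0.2113]
t: 33.6
tool_pos: [0.4411, -0.4415, 0.2172]
before [353.385  243.3502] [([34, 0, 99, 59, 4399], [83.0, 23.0]), ([0, 50, 156, 118, 6404], [79.0, 129.0])]
        ################....
        ###############+....
        ###############+....
       .###############+....
       .###############.....
       .###############.....
        +##############.....
         .+..#+#######+.....
          +..#    ..++...   
          #..+              
          +...+.            
          +#..#+.           
         .##..+##.          
         .##. .+#+          
.....   .+##   .##.         
 ........+##. .+##.         
     ....+##+++###.         
..   .. ..########.......  .
..........+######+..........
...........+######....    .+
............+#####....   ..+
.+##++++....+####+.........+
.+##++###++++####+.........+
..++#############++++.....++
....+++++++###########++++++
...........+++#############+
.............+##############
.............+#########+++++
after [353.385  243.3502] [([0, 0, 156, 168, 11097], [79.0, 85.0])]
        ################. ..
        ###############+....
       .###############+....
       .###############+....
       .###############.....
       .###############.....
       .###############.....
         .+###########+.....
               ..#####+.....
                .#.         
               .+..         
           .+++++..+        
          +###+..+++        
         .##.. .+#+         
...     .+#+   .##.         
.........##+   +##.         
  ......+#++...###.         
  .....+++########...      .
.......+++#######+..........
.......##########+.........+
.......+###+++#+........  .+
.++++..+#++.............. .+
++##+##+#+++.+.............#
++############++++.+.......+
..++++++###########++++++.++
.......+++++###############+
...........+++##############
.............+##############
```

The knob bar has turned: in the before and after pixel maps it swings from leaning left to leaning right, by about 0.95–1.05 rad. That is near the edge of "firm", so I go back and tighten a little more.

```bash
python3 -m handwheel '0 -3.6 2 0 0 0;0 -3.6 2 0 0 0;0 -3.6 2 0 0 0;0 -3.6 2 0 0 0;0 -3.6 2 0 0 0;0 -3.6 2 0 0 0;0 -3.6 2 0 0 0' 0.4| grep -E "pos|^t"; python3 -m handwheel '-1.4 -3.2 2.85 0 0 0;-1.4 -3.2 2.85 0 0 0;-1.4 -3.2 2.85 0 0 0;-1.4 -3.2 2.85 0 0 0;-1.4 -3.2 2.85 0 0 0;-1.4 -3.2 2.85 0 0 0;-1.4 -3.2 2.85 0 0 0;-1.4 -3.2 2.85 0 0 0;0 0 0 0 0 0' | grep -E "pos|^t"
cat >> k.py <<'E'
G=np.array([.5609,.2112,.0500])  # TCP while the bar was held (measured)
def plan3(ph): plan2(p=G,ph=ph,dep=0,dl=12.7)
E
python3 -c "from k import *;plan3(-.55)"; python3 s.py
```

```text
t: 34.35
tool_pos: [0.5268, -0.1561, 0.2109]
t: 35.25
tool_pos: [0.5218, 0.1951, 0.1088]
rotvec [-0.0857  0.0096 -0.3575]
standoff 0.05 cm: after rot [2.0717 0.8402 1.8818] now [2.2802 0.2136 1.815 ]
standoff 0 cm: after rot [2.0717 0.8402 6.8818] now [2.403  0.6242 6.7966]
-ax in target tool [ 0.2198 -0.      0.9755] in tool now [0.2299 0.0032 0.9732] joints [-28.8357  26.2201  29.09   126.0377 -74.5014  36.9051 -42.9324] F [-0.2553  0.1632 -0.7263] [-0.4915  0.2867 -0.0359]
t 35.25 phi -0.9168900241201486 -ax tool [0.2299 0.0032 0.9732] tq tool [-0.5496 -0.1498  0.0244] F rail [-0.1116  0.2817 -0.7263] tcp [0.5218 0.1951 0.1088] w 0.03421050741524318 [-28.8357  26.2201  29.09   126.0377 -74.5014  36.9051 -42.9324]
```

```bash
python3 -m handwheel '0 0 0 -0.0286 0.0032 -0.119;0 0 0 -0.0286 0.0032 -0.119;0 0 0 -0.0286 0.0032 -0.119;1.03 0.42 0.9 0 0 0;1.03 0.42 0.9 0 0 0;0 0 0 0 0 0;0 0 0 0 0 0' | grep -E "pos|^t"; python3 -c "from k import *;plan3(-.55)"
```

```text
t: 35.95
tool_pos: [0.5517, 0.1848, 0.0968]
rotvec [ 0.008  -0.0063 -0.0115]
standoff 0.05 cm: after rot [-0.3584 -0.9439  0.3596] now [-0.3715 -0.9425  0.3498]
standoff 0 cm: after rot [-0.3584 -0.9439  5.3596] now [-0.403  -0.9821  5.3496]
-ax in target tool [ 0.2198 -0.      0.9755] in tool now [ 0.2137 -0.0103  0.9769] joints [-30.3398  27.7985  28.1872 122.4148 -68.601   31.86   -31.4899] F [ 0.2953 -0.5121 -0.2113] [-0.3453  0.3241 -0.0126]
```

```bash
python3 -m handwheel '-0.18 -0.47 0.18 0.004 -0.003 -0.006;-0.18 -0.47 0.18 0.004 -0.003 -0.006;0 0 0 0 0 0;0 0 0 0 0 0' | grep -E "pos|^t"; python3 -c "from k import *;plan3(-.55)"
```

```text
t: 36.35
tool_pos: [0.5475, 0.1956, 0.0961]
rotvec [-0.001  -0.001   0.0032]
standoff 0.05 cm: after rot [-0.0037  0.1205  0.0473] now [-0.0041  0.1205  0.0472]
standoff 0 cm: after rot [-0.0037  0.1205  5.0473] now [-0.0091  0.1253  5.0472]
-ax in target tool [ 0.2198 -0.      0.9755] in tool now [0.2189 0.0016 0.9758] joints [-30.9591  27.7714  27.6139 122.5661 -68.9366  31.6963 -31.2071] F [ 0.3846 -0.4614  0.021 ] [-0.3836  0.3107  0.0316]
```

```bash
python3 -m handwheel '0 0.12 1.2 0 0 0;0 0 1.2 0 0 0;0 0 1 0 0 0;0 0 1 0 0 0;0 0 0.65 0 0 0;0 0 0 0 0 0;0 0 0 0 0 0' | grep -E "pos|^t|t_f"; python3 -m handwheel '0 0 0 0 0 0;0 0 0 0 0 0;0 0 0 0 0 0;0 0 0 0 0 0;0 0 0 0 0 0' 0 100;python3 s.py
```

```text
t: 37.05
tool_pos: [0.5612, 0.2108, 0.0501]
wrist_force: [-0.1, -0.4, -0.0]
t: 37.55
tool_pos: [0.5615, 0.2106, 0.0507]
orientation: [[0.952, 0.154, 0.264], [0.061, -0.941, 0.332], [0.3, -0.3, -0.906]]
wrist_force: [-3.3, -2.1, 5.7]
grip_width: 0.0059
grip_force: 97.6
t 37.55 phi -0.5471662181681929 -ax tool [0.2176 0.0013 0.976 ] tq tool [-0.3003 -0.4402 -0.0164] F rail [-3.8552  0.2363  5.72  ] tcp [0.5615 0.2106 0.0507] w 0.0059233175049847155 [-28.4214  32.8182  22.5326 122.7812 -79.4282  28.3591 -21.9137]
```

```bash
python3 -m handwheel '0 0 0 0.021 0 0.098;0 0 0 0.021 0 0.098;0 0 0 0.021 0 0.098;0 0 0 0 0 0;0 0 0 0 0 0' - 120|grep idth; python3 s.py;  python3 -m handwheel '0 0 0 0.021 0 0.098;0 0 0 0.016 0 0.07;0 0 0 0 0 0;0 0 0 0 0 0;0 0 0 0 0 0'|grep idth; python3 s.py
```

```text
grip_width: 0.0052
t 38.05 phi -0.8475493975618825 -ax tool [ 0.2175 -0.0023  0.9761] tq tool [-0.7556 -0.4569 -0.0874] F rail [-5.3305 -1.7696  5.9217] tcp [0.5614 0.2098 0.0504] w 0.005205087946003873 [-25.0748  33.5289  21.7121 123.6325 -84.2397  32.0656 -31.4276]
grip_width: 0.0055
t 38.55 phi -1.018350278247805 -ax tool [ 0.2169 -0.0034  0.9762] tq tool [-1.1819 -0.4283 -0.1122] F rail [-7.7662 -2.6233  7.9198] tcp [0.5613 0.2094 0.0502] w 0.005470433960106288 [-19.0828  33.0994  14.8621 124.4662 -86.7826  30.3123 -36.7614]
```

```bash
python3 -m handwheel '-0.05 0.1 -0.1 0.021 0 0.098;0 0 0 0.011 0 0.05;0 0 0 0 0 0;0 0 0 0 0 0'|grep idth; python3 s.py; python3 -m handwheel '0 0 0 0 0 0;0 0 0 0 0 0;0 0 0 0 0 0;0 0 0 0 0 0;0 0 0 0 0 0' 0.3 40 >/dev/null; python3 -m handwheel '-0.2 0 -0.9 0 0 0;-0.2 0 -0.9 0 0 0;-0.4 0 -1.8 0 0 0;-0.4 0 -1.8 0 0 0;-0.4 0 -1.8 0 0 0;0 0 0 0 0 0'; python3 s.py; python3 -m handwheel '1.4 3.2 -2.85 0 0 0;1.4 3.2 -2.85 0 0 0;1.4 3.2 -2.85 0 0 0;1.4 3.2 -2.85 0 0 0;1.4 3.2 -2.85 0 0 0;1.4 3.2 -2.85 0 0 0;1.4 3.2 -2.85 0 0 0;1.4 3.2 -2.85 0 0 0' | grep -E "pos|^t"; python3 -m handwheel '0 3.6 -2 0 0 0;0 3.6 -2 0 0 0;0 3.6 -2 0 0 0;0 3.6 -2 0 0 0;0 3.6 -2 0 0 0;0 3.6 -2 0 0 0;0 3.6 -2 0 0 0;0 0 0 0 0 0' | grep -E "pos|^t"; python3 v.py | tail -28
```

```text
grip_width: 0.005
t 38.95 phi -1.1511543013835646 -ax tool [ 0.2179 -0.0018  0.976 ] tq tool [-0.4609 -0.1016 -0.8552] F rail [-5.5974 -2.2488 12.5752] tcp [0.5611 0.2095 0.05  ] w 0.005042995156984293 [ -2.6754  32.6172  -7.5746 125.1266 -87.0628  19.5462 -41.7278]
t: 40.05
tool_pos: [0.5259, 0.1848, 0.1111]
orientation: [[0.886, -0.372, 0.278], [-0.462, -0.768, 0.444], [0.048, -0.522, -0.852]]
wrist_force: [0.3, -0.5, 0.2]
grip_width: 0.0258
grip_force: 0.0
t 40.05 phi -1.1542055949082994 -ax tool [ 0.2175 -0.0033  0.9761] tq tool [-0.5342 -0.0725  0.0423] F rail [ 0.0162 -0.5719  0.1656] tcp [0.5259 0.1848 0.1111] w 0.025798047886706317 [ -3.7307  23.8085  -2.0641 127.1177 -71.1595  25.1536 -57.2188]
t: 40.85
tool_pos: [0.4669, -0.1656, 0.1757]
t: 41.65
tool_pos: [0.3312, -0.4251, 0.1617]
        ################. ..
        ###############+....
       .###############+....
       .###############+....
       .###############.....
       .###############.....
       .###############.....
        ..+###########+.....
               ..+####+.....
                 ++         
                .+.         
           ..++++...        
          +####...+#        
         .##.....+#+        
...     .+#+   .+#.         
.........##+   +##.         
  .....+++++...###.         
  ....+#++########...      .
......+##########+..........
.......#########+..........+
.......+##++++#+......... .+
.++++..++..................+
++##+##+++++++.............#
++############++++.+.......+
.+++++++############++++..++
.......+++++###############+
...........+++##############
.............+##############
```

```bash
python3 - <<'E'
from k import *
new={n:optics.camera(n)[...,::-1].copy() for n in('scene','top')}
for n,pts in(('scene',{'camera':C+.05*z,'stop':C-.040*y+.02*z,'rail':C+.075*y}),('top',{'camera':C+.05*z,'stop':C-.045*y+.02*z})):
    a=cv2.cvtColor(cv2.imread(f'pics/l_{n}.png'),6).astype(np.float32);b=cv2.cvtColor(new[n],6).astype(np.float32)
    for k,p in pts.items():
        c=project(n,[p])[0].astype(int);s=np.s_[c[1]-9:c[1]+9,c[0]-9:c[0]+9] 
        w=cv2.createHanningWindow((18,18),cv2.CV_32F)
        J=(project(n,[p+.001*x,p+.001*y])-project(n,[p])).T
        sh=np.array(cv2.phaseCorrelate(a[s].copy(),b[s].copy(),w)[0]); print(n,k,sh,'mm x,y',np.linalg.solve(J,sh))
E
```

```text
scene camera [0.0083 0.9908] mm x,y [-2.8184 -0.3201]
scene stop [ 0.204  -0.0842] mm x,y [ 0.3283 -0.4104]
scene rail [-0.0201  0.0421] mm x,y [-0.1313  0.0246]
top camera [-0.5845 -0.1153] mm x,y [0.9859 0.9536]
top stop [-0.0711 -0.0028] mm x,y [0.1026 0.1367]
```

```bash
python3 - <<'E'
from k import *
for n in('scene','top'):
    a=cv2.cvtColor(cv2.imread(f'pics/l_{n}.png'),6).astype(np.float32)
    for t in(0,1):
        b=cv2.cvtColor(optics.camera(n)[...,::-1].copy(),6).astype(np.float32)
        for nm,p,h in(('block top',C+.0725*z+.003*x,7),('deck +y',C+.0245*z+.026*y+.006*x,7),('stop',C-.04*y+.0245*z+.01*x,6)):
            c=project(n,[p])[0].astype(int);s=np.s_[c[1]-h:c[1]+h+1,c[0]-h:c[0]+h+1]
            J=(project(n,[p+.001*x,p+.001*y])-project(n,[p])).T
            cc,W=cv2.findTransformECC(a[s],b[s],np.eye(2,3,dtype=np.float32),cv2.MOTION_TRANSLATION,(3,200,1e-5),None,3)
            print(n,nm,round(cc,4),'mm x,y',np.linalg.solve(J,W[:,2]))
E
```

```text
scene block top 0.9993 mm x,y [-1.4787 -0.2269]
scene deck +y 0.9859 mm x,y [-0.6458  0.1331]
scene stop 0.9802 mm x,y [-0.568  -0.1149]
scene block top 0.9993 mm x,y [-1.4499 -0.1839]
scene deck +y 0.9859 mm x,y [-0.6712  0.1218]
scene stop 0.983 mm x,y [-0.5844 -0.038 ]
top block top 0.9215 mm x,y [-1.9021  0.6816]
top deck +y 0.8635 mm x,y [-2.3947 -1.0923]
top stop 0.9936 mm x,y [-0.1913  0.0727]
top block top 0.921 mm x,y [-1.9703  0.6547]
top deck +y 0.8743 mm x,y [-2.3937 -0.965 ]
top stop 0.9937 mm x,y [-0.195   0.0461]
```

```bash
python3 -c "
from bench import arm
print(arm.close_job())"
```

```text
the job is handed in; nothing more can be done
None
```

The job is handed in with no verdict returned: the carriage is on the rail and, by the last images, still at the stop (which didn't move), but the clamp's final holding force on the rail couldn't be measured. The knob was turned clockwise in two strokes, the second ending against about 0.9 N m.

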